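# Clamp the batten in the sawing jig

## Robot

A 6-joint arm with a two-finger parallel gripper is mounted at the origin on the work surface. World frame = base frame: x ahead of the robot, y to its left, z up, the work surface at z = 0. Lengths are in m, angles in rad, forces in N, time in s.
With the tool pointing down it reaches from about 0.3 to 0.85 m from the base axis. Payload 5.4 kg.
Tool frame: the origin (TCP) lies midway between the tips of the shut fingers; the grasp point (between the pads) lies 19 mm behind it; z points along the fingers, y is the line along which they close (so a half turn about z gives the same grasp; the last joint's range is limited). The gripper opens to 85 mm and grips with 20 to 120 N. Pads are 22 mm wide; open, the fingers measure 114 mm over their backs; the gripper's body (76 mm by 85 mm) begins 54 mm behind the grasp point. The pads swing forward as they close: fully open they stand 13 mm farther back than shut.
Start: joints at [1.062, 0.158, 1.597, -0, 1.386, -0.21], TCP at [0.169, 0.55, 0.231] pointing down, gripper open.
Joint ranges: [-2.91, 2.91], [-0.94, 2.29], [0.18, 2.7], [-1.29, 4.43], [0.17, 2.64], [-3, 3]. Speed limits (rad/s): [2.57, 2.57, 3.14, 3.14, 3.14, 3.14].

## Interface

Orientations are given as a rotation vector (axis times angle).
In Python, from plant import r gives the robot as it stands.
- The arm moves only by the shell command python3 -m jog 'ROWS' [FORCE]. ROWS is JSON, a list of rows, each a list of 3 entries, a list of its own where there are three numbers: the shift along the world's x, y, z in mm, then the turn about the world's z in degrees, then the opening, from 0 (shut) to 1 (fully open). A call has 1 to 8 rows; each row shifts and turns the commanded pose from where the row before left it; what a row does not reach is not made up. A row lasts 1/12 s, in which the tool goes at most 41.7 mm and 7.16 degrees, less where a joint would pass 70% of its speed; a pose out of reach is approached as far as the arm can. A call is refused whole if a number of a shift passes 41.7 or a number of a turn 7.16, either way. A call with a gripper value outside its range is refused whole. The fingers move at their own pace and stop on an object; FORCE is the grip in N (left out, the last holds). Time passes only in rows, so rows that do not move let the fingers close. It gives the time, the measured TCP pose, the force, the opening and the grip force at its end, in the units of the state.
- r.get_obs(): the state, without advancing time (a new reading comes with each control period).
- r.camera(name): name is "scene" or "top"; returns the picture (400x640x3 uint8, blue, green, red); there is no depth.
- r.camera_model(name): a dict with "fx", "fy", "cx", "cy" (pixels), "rvec" (rotation vector, rad) and "tvec" (3), from world to camera coordinates, as OpenCV has them. Camera axes: x right, y down, z forward; pixel columns grow to the right and rows downward; lengths in m; the calibration is good to about 2 mm. A picture is of the moment at which its call begins. camera_model takes no time and is no camera call.
- r.close_job(): hands the job in; it is judged then, once.
Trained networks look in the newest picture that a camera, given by its name, has taken for a name from the list of things; names that differ only in an ending like _2 or _b are one class to them, and where a whole thing is asked for, a point or a joint stands for the part that bears it (a point fixed in the world has none). Each returns a list of dicts, best first, with "confidence" (0 to 1); they miss things now and then, are a little off and sometimes report something else, mostly with a low value. They report only what shows in the picture. A call takes as long as a camera call. They do not tell look-alikes from the thing itself.
- r.recognise(camera, label): "rect" ([left, top, right, bottom] in pixels, round what is visible of it).
- r.regions_of(camera, label): "mask" (400x640 bool, what is visible of it) and "rect" ([left, top, right, bottom] in pixels, round what is visible of it).
- r.mark_of(camera, label): "xy" ([column, row] in pixels: a listed point, or the origin of a listed thing).
The state is a dict: "time_s": time; "qpos": joint angles; "qvel": joint speeds; "effort": joint torques, N m; "ee_pos": TCP position; "tool_rot": TCP orientation; "force": force on the tool from outside, world axes, zero at the start; "moment": the same for the moment, N m; "opening": opening from 0.0 (shut) to 1.0 (fully open); "grip_force": force on a finger pad.
Only numpy, scipy, OpenCV 4.12 (cv2) and the standard library are available. Lean on these libraries where they do the work, as an engineer would, in place of code of your own. Each camera call takes 0.05 s, during which the arm holds its last target. There are 200 camera calls.

## Task

Lay the long wooden batten across the two raised rests of the blue clamp jig, middle under the clamp pad and parallel to the jig's long side, and let go of it. Then turn the black square knob clockwise until the pad just touches the batten, and give it a quarter of a turn more: no tighter, or the soft wood will be dented. Leave the knob and leave the other things on the bench alone.

Things in the scene. Friction and masses are not known exactly. Their poses are not given: they have to be found in the camera images.
- batten: bare softwood batten, the longest piece of wood on the bench: 45 (x) x 200 (y) x 20 (z) mm, about 0.11 kg, loose, lying flat. Origin: centre of its underside; y along its length.
- jig: clamp jig, fixed to the bench. Origin: on the bench top, straight below the vertical clamp screw; z up, y along the jig's long side and the batten's final direction. Plywood base 160 (x: -70 to 90) x 200 (y) x 12 mm, two wooden rests, blue steel C-frame over them, open to -x and to both sides.
- rests_mid (a point): fixed point of the jig on the screw axis, 60 mm above the bench, midway between the two upright wooden rests. They are 60 (x) x 14 (y) mm, centred at jig y = -50 and +50 mm, x = 0. Their tops are 56.5 to 60 mm above the bench (differs from time to time, both alike).
- frame_top (a point): fixed point of the jig on the screw axis, on top of the C-frame's arm, 128 mm above the bench. The arm is 30 mm wide (y) and 18 mm thick, at heights 110 to 128 mm, from jig x = -24 to 76 mm; the column that carries it is at x = 48 to 76 mm. The screw passes down through the arm; on its lower end is a round steel pad, 32 mm across, 5.7 to 9.5 mm above a batten on the rests at the start.
- knob: black square hand knob on top of the screw, 42 x 42 mm across flats (square to its x and y), 36 mm high. Origin: its centre, on the screw axis, about 172 mm above the bench at the start. A full clockwise turn (seen from above) lowers knob, screw and pad 16 mm (fast thread). It turns against a steady 0.21 N m, stays where it is left.
- can: bystander: metal can, 72 mm across, 95 mm high. Origin: centre of its underside.
- offcut: bystander: plywood offcut 85 x 100 x 18 mm. Origin: centre of its underside.
- hammer: bystander: hammer lying on the bench.
- screw: the vertical clamp screw that carries knob and pad; same origin as the knob, but it only moves up and down; its round swivel pad does not turn. The pad is sprung: it bears with 36 N as soon as it touches (the moment on a gripper that turns or holds the knob then steps up by 0.09 N m in the unscrewing sense) and with 6.5 N more per mm of screw travel (0.07 N m in a quarter turn).
Not all that is in view belongs to the job. What is shaped like the batten but pink or turquoise is not meant.

How it is judged:
On the way, in this order (a step that is already met when the one before it is completed fails the run):
1. the batten lies on both rests under the clamp pad, let go, the clamp not yet touching it (z of batten in the frame of jig between 0.054 and 0.063 m and x of batten in the frame of jig between -0.012 and 0.012 m and y of batten in the frame of jig between -0.02 and 0.02 m and angle between batten's own z axis and vertical below 0.05 rad and contact force between each of the fingers, screw and batten below 0.1 N), for 0.2 s.
2. the clamp pad touches the batten (contact force between screw and batten above 15 N), for 0.05 s.
At the end, for the whole second after the job is handed in: The batten rests flat on both rests, its middle within 12 mm (across) and 20 mm (along) of the screw axis and within 0.12 rad of the jig's y direction, and the pad bears on it with 54 to 72 N, which is a quarter turn past touching (63 N), give or take about 30 degrees. Everything at rest (contact force between screw and batten between 54 and 72 N and z of batten in the frame of jig between 0.054 and 0.063 m and x of batten in the frame of jig between -0.012 and 0.012 m and y of batten in the frame of jig between -0.02 and 0.02 m and angle between the y axis of batten and the y axis of jig, either way round below 0.12 rad and angle between batten's own z axis and vertical below 0.05 rad and linear speed of batten below 0.01 m/s).
It fails at once if the clamp is overtightened (pad force above 95 N, more than half a turn past touching) (contact force between screw and batten above 95 N).
It fails at once if the can is disturbed (distance of can from where it was at the start of the episode above 0.03 m or angle between can's own z axis and vertical above 0.5 rad).
It fails at once if the offcut is disturbed (distance of offcut from where it was at the start of the episode above 0.03 m).
It fails at once if the hammer is disturbed (distance of hammer from where it was at the start of the episode above 0.03 m).
It also fails if it takes over 72 s, if anything falls off the work surface, if the arm or the gripper's body presses on something with over 40 N, if the wrist force passes 120 N, or if a joint passes its speed limit or range.

## Working session

There is one attempt and no reset: what is moved stays moved. The work goes in short steps, Python scripts to look and compute and a shell command to move; the robot and the scene stay as the last step left them, time stands still between calls to the robot, and variables do not carry over. Pictures are saved under pics/ and viewed, at most 10 in all, crops included, and the job is handed in when it is done.

```bash
mkdir -p pics; cat > h.py <<'E'
import numpy as np, cv2
from plant import r
def P(n):
    m=r.camera_model(n);R=cv2.Rodrigues(np.array(m["rvec"],float))[0];K=np.array([[m["fx"],0,m["cx"]],[0,m["fy"],m["cy"]],[0,0,1]])
    return K,R,np.array(m["tvec"],float)
def ray(n,px):
    K,R,t=P(n);d=R.T@np.linalg.inv(K)@np.array([px[0],px[1],1.]);return -R.T@t,d/np.linalg.norm(d)
def onz(n,px,z):
    c,d=ray(n,px);return c+d*(z-c[2])/d[2]
def tri(a,b):
    (c1,d1),(c2,d2)=ray("scene",a),ray("top",b)
    s=np.linalg.lstsq(np.c_[d1,-d2],c2-c1,rcond=None)[0];p,q=c1+d1*s[0],c2+d2*s[1];return (p+q)/2,np.linalg.norm(p-q)
def proj(n,p):
    K,R,t=P(n);return cv2.projectPoints(np.atleast_2d(p).astype(float),cv2.Rodrigues(R)[0],t,K,None)[0][:,0]
E
python3 - <<'E'
from h import *
np.set_printoptions(precision=4,suppress=True)
for c in("scene","top"):
    cv2.imwrite(f"pics/{c}0.png",r.camera(c)); print(c,"cam at",ray(c,(320,200)))
    for l in("batten","jig","rests_mid","frame_top","knob","can","offcut","hammer"):
        print(l,[(np.round(d["xy"],1).tolist(),round(d["confidence"],2)) for d in r.mark_of(c,l)])
    for l in("batten","knob"):
        for d in r.regions_of(c,l):
            q=cv2.minAreaRect(np.argwhere(d["mask"])[:,::-1].astype(np.float32));print("reg",l,round(d["confidence"],2),d["rect"],q)
o=r.get_obs();print(o)
E
```

```text
scene cam at (array([1.0879, 0.0714, 0.9118]), array([-0.5939, -0.0652, -0.8019]))
batten [([410.5, 172.5], 0.93), ([364.6, 219.6], 0.82), ([478.5, 219.9], 0.63)]
jig [([245.6, 226.8], 0.73)]
rests_mid [([241.2, 211.5], 0.92)]
frame_top [([240.2, 198.3], 0.74)]
knob [([234.6, 187.8], 0.77)]
can [([355.8, 303.5], 0.59)]
offcut [([431.8, 300.3], 0.85)]
hammer [([178.4, 202.2], 0.69)]
reg batten 0.86 [330.7, 207.4, 409.1, 226.8] ((367.9629211425781, 219.243896484375), (72.26024627685547, 18.485177993774414), 1.2188752889633179)
reg batten 0.74 [375.1, 153.9, 444.0, 191.9] ((410.9310302734375, 171.67242431640625), (67.22171020507812, 15.784103393554688), 21.801406860351562)
reg batten 0.58 [448.0, 188.6, 513.8, 247.1] ((479.34539794921875, 218.24392700195312), (75.13140869140625, 17.626754760742188), 41.3477783203125)
reg knob 0.73 [222.7, 177.3, 246.1, 197.2] ((235.53848266601562, 185.8076934814453), (22.553356170654297, 20.592193603515625), 11.309932708740234)
top cam at (array([0.2798, 0.0203, 1.4622]), array([ 0.1742, -0.0116, -0.9846]))
batten [([241.5, 278.2], 0.86), ([282.3, 221.1
[... 586 characters left out ...]
410156, 218.7491455078125), (14.599271774291992, 59.583866119384766), 86.76029968261719)
reg knob 0.73 [380.3, 188.6, 395.5, 204.8] ((387.2900085449219, 194.96998596191406), (14.7078218460083, 15.414929389953613), 8.13010311126709)
{'time_s': 1.1, 'qpos': array([ 1.0619,  0.1584,  1.597 , -0.    ,  1.3862, -0.2101]), 'qvel': array([-0.0002, -0.0011,  0.0001,  0.0006,  0.0001,  0.0002]), 'effort': array([  0.0002, -39.6011, -33.1703,  -0.0002,   0.0004,  -0.    ]), 'ee_pos': array([0.1693, 0.5495, 0.2313]), 'tool_rot': array([ 0.4676,  3.1066, -0.0001]), 'force': array([ 0.3169,  0.0193, -0.2866]), 'moment': array([ 0.01  , -0.009 ,  0.0292]), 'grip_force': 0.0, 'opening': 1.0017309080960815}
```

```bash
python3 - <<'E'
import cv2
a=cv2.imread("pics/scene0.png");b=cv2.imread("pics/top0.png")
cv2.imwrite("pics/s1.png",cv2.resize(a[130:340,150:550],None,fx=2,fy=2,interpolation=2)[:, :800]);cv2.imwrite("pics/t1.png",cv2.resize(b[110:320,130:490],None,fx=2.2,fy=2.2,interpolation=2))
E
python3 - <<'E'
from h import *
np.set_printoptions(precision=4,suppress=True)
for n,a,b in(("batA",(410.5,172.5),(241.5,278.2)),("batB",(364.6,219.6),(282.3,221.1)),("batC",(478.5,219.9),(189.1,232.9)),("rests",(241.2,211.5),(383,201.1)),("ftop",(240.2,198.3),(385.8,198.8)),("knob",(234.6,187.8),(390.7,194.6)),("can",(355.8,303.5),(287.5,149.8)),("offcut",(431.8,300.3),(235.6,161.2)),("ham",(178.4,202.2),(444.4,217.3))): print(n,*tri(a,b))
E
```

```text
batA [0.28   0.2656 0.0027] 0.0018111969432954315
batB [ 0.4681  0.1309 -0.0003] 0.0015331135218403327
batC [ 0.4339  0.4496 -0.0032] 0.006895456291226238
rests [ 0.5202 -0.2016  0.0647] 0.0008258958336472349
ftop [ 0.5172 -0.1988  0.1198] 0.005464993479992192
knob [ 0.5212 -0.205   0.1671] 0.00806490442970974
can [ 0.7178  0.1156 -0.0016] 0.005039674243717054
offcut [ 0.6844  0.302  -0.0154] 0.012635027765678652
ham [ 0.4701 -0.4105  0.0096] 0.007112825093476754
```

View pics/s1.png

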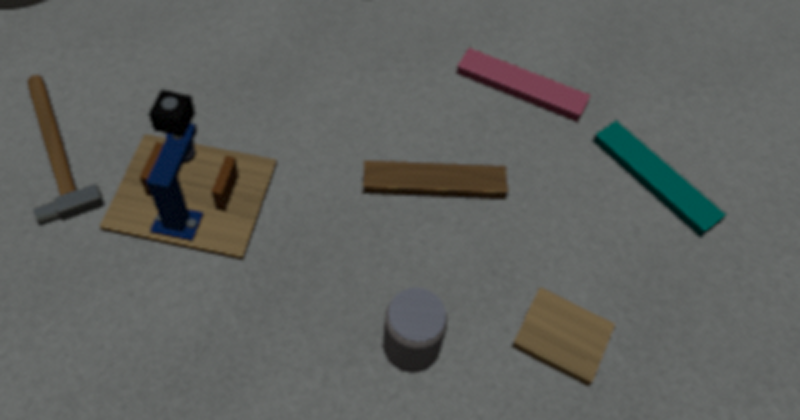

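View pics/t1.png

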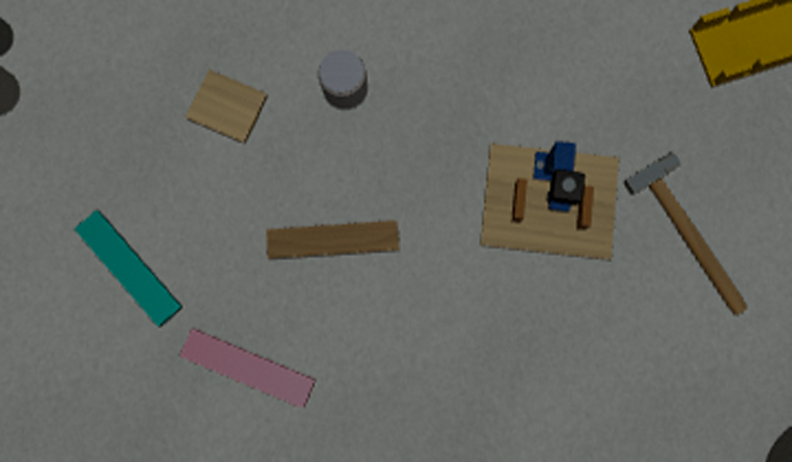

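The brown batten at scene (365,220) / top (282,221) is the one I want. It could be confused with the pink one at scene (410,172), the turquoise one at (479,220) and the plywood offcut at (432,300). By the description, bare softwood and longest, the brown one is right. I'll fit its pose and the jig's from the masks and check them in a close crop.

```bash
cat > fit.py <<'E'
from h import *
from scipy.optimize import minimize
from itertools import product
def box(a,b,c,d,e,f): return np.array(list(product((a,b),(c,d),(e,f))))
BAT=[box(-.0225,.0225,-.1,.1,0,.02)]
JIG=[box(-.07,.09,-.1,.1,0,.012),box(-.03,.03,-.057,-.043,0,.058),box(-.03,.03,.043,.057,0,.058),box(-.024,.076,-.015,.015,.11,.128),box(.048,.076,-.015,.015,.01,.128),box(-.016,.016,-.016,.016,.086,.092),box(-.006,.006,-.006,.006,.09,.16),box(-.021,.021,-.021,.021,.154,.19)]
def sil(n,parts,p):
    c,s=np.cos(p[2]),np.sin(p[2]);im=np.zeros((1600,2560),np.uint8)
    z=p[3] if len(p)>3 else 0
    for b in parts:
        w=np.c_[c*b[:,0]-s*b[:,1]+p[0],s*b[:,0]+c*b[:,1]+p[1],b[:,2]+z]
        cv2.fillConvexPoly(im,cv2.convexHull(np.round((proj(n,w)+.5)*4-.5).astype(np.int32)),1)
    return im
def fit(parts,masks,p0,step):
    M={n:cv2.resize(m.astype(np.uint8),(2560,1600),interpolation=0) for n,m in masks.items()}
    f=lambda p:-sum((sil(n,parts,p)&M[n]).sum()/(sil(n,parts,p)|M[n]).sum() for n in M)
    sx=np.vstack([p0]+[np.array(p0)+np.eye(len(p0))[i]*step[i] for i in range(len(p0))])
    o=minimize(f,p0,method="Nelder-Mead",options=dict(initial_simplex=sx,xatol=1e-4,fatol=1e-5));return o.x,o.fun
def near(n,l,px):
    L=[d for d in r.regions_of(n,l) if d["mask"].sum()>20]
    return min(L,key=lambda d:np.hypot(*(np.argwhere(d["mask"]).mean(0)[::-1]-px)))["mask"]
E
python3 - <<'E'
from fit import *
np.set_printoptions(precision=4,suppress=True)
mb={"scene":near("scene","batten",(367,219)),"top":near("top","batten",(281,219))}
b=fit(BAT,mb,[.468,.131,.0,0],[.01,.01,.08,.004]);print("batten",b)
mj={"scene":near("scene","jig",(245,215)),"top":near("top","jig",(380,200))}
j=fit(JIG,mj,[.52,-.2,-.05],[.01,.01,.08]);print("jig",j)
for n in mj: print(fit(JIG,{n:mj[n]},j[0],[.01,.01,.08]))
out=[]
for n,x,y in(("top",240,170),("scene",200,160)):
    im=cv2.resize(r.camera(n),(2560,1600),interpolation=cv2.INTER_CUBIC)
    im=cv2.convertScaleAbs(im,alpha=1.7)
    for parts,p in((BAT,b[0]),*[([q],j[0]) for q in (JIG[0],JIG[3],JIG[1],JIG[2],JIG[7])]):
        cv2.drawContours(im,cv2.findContours(sil(n,parts,p),0,2)[0],-1,(0,255,255),1)
    c=im[y*4:y*4+300,x*4:x*4+800];out.append(c)
cv2.imwrite("pics/fit1.png",np.vstack(out)); np.save("pose.npy",np.r_[b[0],j[0]])
E
```

```text
batten (array([0.4742, 0.1365, 0.0514, 0.0023]), np.float64(-1.8913977876108903))
jig (array([ 0.5192, -0.1968, -0.1216]), np.float64(-1.7616101729821714))Traceback (most recent call last):
  File "<stdin>", line 7, in <module>
  File "fit.py", line 18, in fit
    o=minimize(f,p0,method="Nelder-Mead",options=dict(initial_simplex=sx,xatol=1e-4,fatol=1e-5));return o.x,o.fun
    res = _minimize_neldermead(fun, x0, args, callback, bounds=bounds,
                               **options)
    fxr = func(xr)
    fx = function(np.copy(x), *(wrapper_args + args))
  File "fit.py", line 16, in <lambda>
    f=lambda p:-sum((sil(n,parts,p)&M[n]).sum()/(sil(n,parts,p)|M[n]).sum() for n in M)
                ~~~^^^^^^^^^^^^^^^^^^^^^^^^^^^^^^^^^^^^^^^^^^^^^^^^^^^^^^^^^^^^^^^^^^^^
  File "fit.py", line 16, in <genexpr>
    f=lambda p:-sum((sil(n,parts,p)&M[n]).sum()/(sil(n,parts,p)|M[n]).sum() for n in M)
                                                 ~~~^^^^^^^^^^^
  File "fit.py", line 12, in sil
    cv2.fillConvexPoly(im,cv2.convexHull(np.round((proj(n,w)+.5)*4-.5).astype(np.int32)),1)
                                                   ~~~~^^^^^
  File "h.py", line 14, in proj
    K,R,t=P(n);return cv2.projectPoints(np.atleast_2d(p).astype(float),cv2.Rodrigues(R)[0],t,K,None)[0][:,0]
          ~^^^
  File "h.py", line 4, in P
    m=r.camera_model(n);R=cv2.Rodrigues(np.array(m["rvec"],float))[0];K=np.array([[m["fx"],0,m["cx"]],[0,m["fy"],m["cy"]],[0,0,1]])
ValueError: time passes only in moves, steps and waits
```

```bash
python3 - <<'E'
s=open("h.py").read().replace("def P(n):","import functools\n@functools.cache\ndef P(n):");open("h.py","w").write(s)
E
cat > show.py <<'E'
from fit import *
def overlay(fn,items,views):
    out=[]
    for n,x,y in views:
        im=cv2.convertScaleAbs(cv2.resize(r.camera(n),(2560,1600),interpolation=cv2.INTER_CUBIC),alpha=1.7)
        for parts,p in items:
            for q in parts: cv2.drawContours(im,cv2.findContours(sil(n,[q],p),0,2)[0],-1,(0,255,255),1)
        out.append(im[y*4:y*4+300,x*4:x*4+800])
    cv2.imwrite(fn,np.vstack(out))
E
python3 - <<'E'
from show import *
np.set_printoptions(precision=4,suppress=True)
b=[.4742,.1365,.0514,.0023]
mj={"scene":near("scene","jig",(245,215)),"top":near("top","jig",(380,200))}
j=fit(JIG,mj,[.5192,-.1968,-.1],[.01,.01,.08]);print("jig",j)
for n in mj: print(fit(JIG,{n:mj[n]},j[0],[.01,.01,.08]))
overlay("pics/fit1.png",[(BAT,b),([JIG[i] for i in (0,3,1,2,7)],j[0])],(("top",240,170),("scene",200,160)))
print(r.get_obs()["time_s"])
E
```

```text
jig (array([ 0.5189, -0.1971, -0.1195]), np.float64(-1.7620278883320974))
(array([ 0.5193, -0.1965, -0.1303]), np.float64(-0.867065590634463))
(array([ 0.5191, -0.1973, -0.1195]), np.float64(-0.8974286888259337))
1.5
```

View pics/fit1.png

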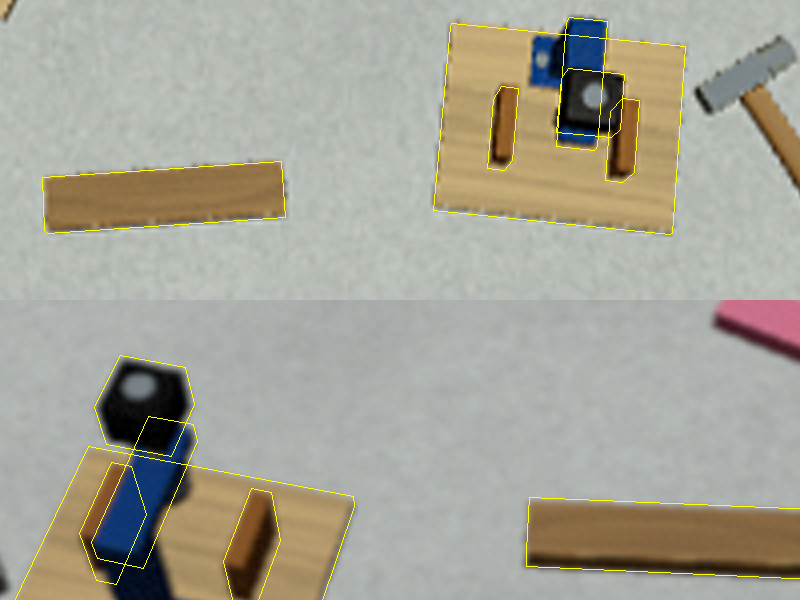

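The batten fits at (0.474, 0.137) with yaw 2.9° and its underside at about 2 mm. The jig fits at (0.519, -0.197) with yaw -6.9°. In the crop, both outlines sit on the brown batten and on the jig base. I'll grasp the batten 80 mm towards its left end, so the gripper clears the knob.

```bash
python3 -m jog '[[[25,-28,0],-5.8,1],[[25,-28,0],-5.8,1],[[25,-28,0],-5.8,1],[[25,-28,0],-5.8,1],[[25,-28,0],-5.8,1],[[25,-28,0],-5.8,1],[[25,-28,0],-5.8,1],[[25,-28,0],-5.8,1]]' 80; python3 -m jog '[[[25,-28,-20],-5.8,1],[[25,-28,-20],-5.8,1],[[25,-28,-20],-5.8,1],[[25,-26,-20],-6,1],[[0,0,-20],0,1],[[0,0,0],0,1]]'
```

```text
time_s: 2.17
ee_pos: [0.3702, 0.324, 0.2315]
tool_rot: [1.66, 2.667, 0.001]
force: [1.3, 2.0, -0.8]
opening: 1.0
grip_force: 0.0
time_s: 2.67
ee_pos: [0.4659, 0.2151, 0.1284]
tool_rot: [-2.162, -2.273, 0.01]
force: [-1.5, 0.3, -1.1]
opening: 0.997
grip_force: 0.0
```

```bash
cat > st.py <<'E'
from h import *
from scipy.spatial.transform import Rotation as Ro
def st():
    o=r.get_obs();R=Ro.from_rotvec(o["tool_rot"]).as_matrix();y=R[:,1]
    print("t",round(o["time_s"],2),"tcp",np.round(o["ee_pos"]*1000,1),"yaw",round(np.degrees(np.arctan2(y[1],y[0])),2),"tilt",np.round(R[:2,2],3),"q6",round(o["qpos"][5],2),"F",np.round(o["force"],1),"M",np.round(o["moment"],3),"op",round(o["opening"],3),"g",round(o["grip_force"],1));return o
if __name__=="__main__": st()
E
python3 st.py
```

```text
t 2.67 tcp [465.9 215.1 128.4] yaw 2.88 tilt [-0.008 -0.001] q6 0.15 F [-1.5  0.3 -1.1] M [0.    0.058 0.017] op 0.997 g 0.0
```

```bash
python3 -m jog '[[[1,0,-35],0,1],[[0,0,-35],0,1],[[0,0,-30],0,1],[[0,0,-18],0,1],[[0,0,-6],0,1],[[0,0,0],0,1]]'; python3 -m jog '[[[0,0,0],0,0.3],[[0,0,0],0,0.3],[[0,0,0],0,0.3],[[0,0,0],0,0.3],[[0,0,0],0,0.3],[[0,0,0],0,0.3],[[0,0,0],0,0.3],[[0,0,0],0,0.3]]' 80; python3 st.py
```

```text
time_s: 3.17
ee_pos: [0.4675, 0.2177, 0.0079]
tool_rot: [-2.158, -2.281, 0.003]
force: [0.1, 0.2, 0.7]
opening: 0.998
grip_force: 0.0
time_s: 3.83
ee_pos: [0.4707, 0.2177, 0.0109]
tool_rot: [2.159, 2.279, 0.005]
force: [-0.3, -1.2, 6.6]
opening: 0.496
grip_force: 81.6
t 3.83 tcp [470.7 217.7  10.9] yaw 3.09 tilt [0.004 0.001] q6 0.15 F [-0.3 -1.2  6.6] M [ 0.027  0.194 -0.012] op 0.496 g 81.6
```

```bash
python3 -m jog '[[[0,0,10],0,0.3],[[0,0,25],0,0.3],[[0,0,35],0,0.3],[[0,0,30],0,0.3],[[-2,-10,0],0,0.3],[[-4,-20,0],-2,0.3],[[-4,-35,0],-2,0.3],[[-4,-38,0],-2,0.3]]';  python3 -m jog '[[[-4,-38,0],-2,0.3],[[-4,-38,0],-2,0.3],[[-4,-38,0],0,0.3],[[-4,-38,0],0,0.3],[[-2,-35,0],0,0.3],[[-4,-25,0],0,0.3],[[0,-9,0],0,0.3],[[0,0,0],0,0.3]]'; python3 st.py
```

```text
time_s: 4.5
ee_pos: [0.4543, 0.1138, 0.1092]
tool_rot: [2.276, 2.165, 0.001]
force: [0.3, -1.3, -0.2]
opening: 0.502
grip_force: 81.4
time_s: 5.17
ee_pos: [0.4327, -0.1085, 0.109]
tool_rot: [2.354, 2.079, 0.0]
force: [0.8, 0.4, -1.3]
opening: 0.495
grip_force: 81.3
t 5.17 tcp [ 432.7 -108.5  109. ] yaw -7.12 tilt [ 0.001 -0.   ] q6 -0.39 F [ 0.8  0.4 -1.3] M [ 0.092 -0.013 -0.006] op 0.495 g 81.3
```

```bash
python3 - <<'E'
from show import *
np.set_printoptions(precision=4,suppress=True)
from st import st
o=st(); e=o["ee_pos"]; y=-.12
mb={n:near(n,"batten",proj(n,[e[0],e[1]-.08,e[2]])[0]) for n in("scene","top")}
b=fit(BAT,mb,[e[0]-.01,e[1]-.08,y,e[2]-.01],[.01,.01,.05,.01]);print(b)
p=[.519,-.197,-.1195]
overlay("pics/held.png",[(BAT,b[0]),(JIG[7:],p),([JIG[0]],p)],(("top",290,170),("scene",170,160)))
E
```

```text
t 5.17 tcp [ 432.7 -108.5  109. ] yaw -7.12 tilt [ 0.001 -0.   ] q6 -0.39 F [ 0.8  0.4 -1.3] M [ 0.092 -0.013 -0.006] op 0.495 g 81.3
(array([ 0.4227, -0.1885, -0.12  ,  0.099 ]), np.float64(-0.0))
```

View pics/held.png

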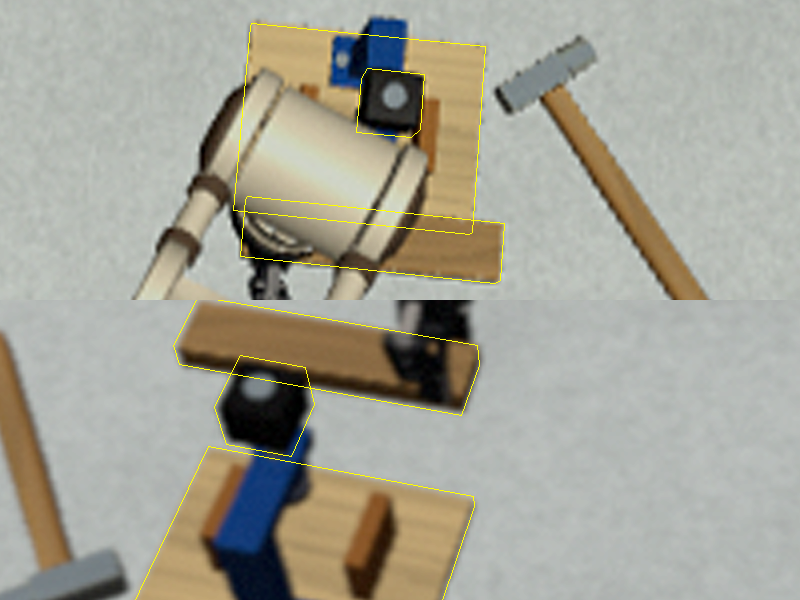

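The grasp is good: the batten sits within a few pixels of the predicted outline, at about top (383,230). Next I'll check that the wrist's bulk clears the knob.

```bash
python3 - <<'E'
from h import *
im=cv2.convertScaleAbs(r.camera("scene"),alpha=1.6)
e=r.get_obs()["ee_pos"]
for h in (0,.073,.1,.15,.2,.25):
    c=proj("scene",e+[0,0,h])[0];cv2.circle(im,tuple(int(v) for v in c),2,(0,255,255),-1)
cv2.imwrite("pics/sc2.png",cv2.resize(im[20:270,120:400],None,fx=2.4,fy=2.4,interpolation=2))
E
```

```text
(no output)
```

View pics/sc2.png

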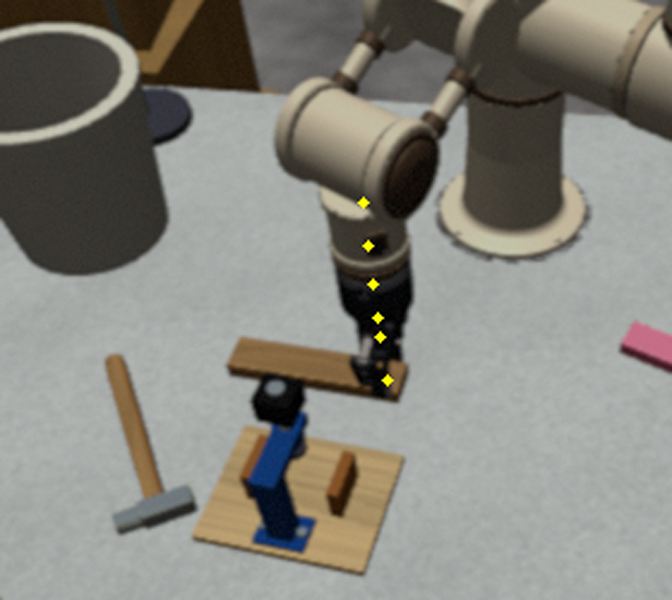

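The wrist sits about 0.25 m above the TCP, so it clears the knob. I'll go down beside the jig, come in until the batten overlaps the rests' near edge, and feel for their height.

```bash
python3 -m jog '[[[0,4,-12],0,0.3],[[0,0,-14],0,0.3],[[0,0,-6],0,0.3],[[15,-2,0],0,0.3],[[19,-2,0],0,0.3],[[15,-2,0],0,0.3],[[0,0,0],0,0.3],[[0,0,0],0,0.3]]'; python3 st.py; python3 -m jog '[[[0,0,-2],0,0.3],[[0,0,0],0,0.3]]';python3 st.py;python3 -m jog '[[[0,0,-2],0,0.3],[[0,0,0],0,0.3]]'; python3 st.py
```

```text
time_s: 6.08
ee_pos: [0.4819, -0.1081, 0.0765]
tool_rot: [-2.349, -2.085, 0.0]
force: [-0.8, 0.3, -1.3]
opening: 0.497
grip_force: 81.4
t 6.08 tcp [ 481.9 -108.1   76.5] yaw -6.84 tilt [-0.001  0.   ] q6 -0.35 F [-0.8  0.3 -1.3] M [ 0.079 -0.01  -0.011] op 0.497 g 81.4
time_s: 6.25
ee_pos: [0.4805, -0.1081, 0.0739]
tool_rot: [-2.35, -2.083, 0.001]
force: [-1.0, -0.5, -1.2]
opening: 0.495
grip_force: 81.4
t 6.25 tcp [ 480.5 -108.1   73.9] yaw -6.9 tilt [-0.002  0.001] q6 -0.35 F [-1.  -0.5 -1.2] M [0.094 0.048 0.014] op 0.495 g 81.4
time_s: 6.42
ee_pos: [0.481, -0.1085, 0.0721]
tool_rot: [-2.351, -2.083, 0.001]
force: [0.5, 0.5, -1.2]
opening: 0.496
grip_force: 81.4
t 6.42 tcp [ 481.  -108.5   72.1] yaw -6.93 tilt [-0.001  0.   ] q6 -0.35 F [ 0.5  0.5 -1.2] M [ 0.042 -0.002 -0.022] op 0.496 g 81.4
```

```bash
for i in 1 2 3; do :; done; python3 -m jog '[[[0,0,-1],0,0.3],[[0,0,0],0,0.3]]'|sed -n 2,4p;python3 -m jog '[[[0,0,-1],0,0.3],[[0,0,0],0,0.3]]'|sed -n 2,4p;python3 -m jog '[[[0,0,-1],0,0.3],[[0,0,0],0,0.3]]'|sed -n 2,4p; python3 st.py
```

```text
ee_pos: [0.4814, -0.1087, 0.0714]
tool_rot: [-2.351, -2.083, 0.0]
force: [0.0, 1.1, -0.7]
ee_pos: [0.4816, -0.1088, 0.0704]
tool_rot: [-2.351, -2.083, 0.0]
force: [0.3, 0.3, -1.4]
ee_pos: [0.4817, -0.1088, 0.0694]
tool_rot: [-2.351, -2.083, 0.0]
force: [0.4, 0.4, -1.7]
t 6.92 tcp [ 481.7 -108.8   69.4] yaw -6.92 tilt [-0.  0.] q6 -0.35 F [ 0.4  0.4 -1.7] M [ 0.03  -0.025  0.005] op 0.497 g 81.4
```

```bash
python3 -m jog '[[[0,0,-1],0,0.3],[[0,0,0],0,0.3]]'|sed -n 2,4p;python3 st.py; python3 -m jog '[[[0,0,-1],0,0.3],[[0,0,0],0,0.3]]'|sed -n 2,4p; python3 st.py
```

```text
ee_pos: [0.4818, -0.1088, 0.0684]
tool_rot: [2.351, 2.083, -0.0]
force: [-0.2, -0.6, -0.3]
t 7.08 tcp [ 481.8 -108.8   68.4] yaw -6.92 tilt [ 0. -0.] q6 -0.35 F [-0.2 -0.6 -0.3] M [ 0.025 -0.048 -0.012] op 0.5 g 81.5
ee_pos: [0.482, -0.1089, 0.0678]
tool_rot: [2.351, 2.083, 0.0]
force: [-1.5, 1.2, 3.3]
t 7.25 tcp [ 482.  -108.9   67.8] yaw -6.92 tilt [ 0. -0.] q6 -0.35 F [-1.5  1.2  3.3] M [ 0.015  0.09  -0.019] op 0.493 g 81.9
```

Contact comes at TCP z of about 68, so the rests are about 57 mm high. I'll raise 2.5 mm, slide in and set the batten down.

```bash
python3 -m jog '[[[0,0,2.5],0,0.3],[[0,0,0],0,0.3],[[10,-1.5,0],0,0.3],[[12,-2,0],0,0.3],[[12,-2,0],0,0.3],[[9,-1.5,0],0,0.3],[[3.7,-0.5,0],0,0.3],[[0,0,0],0,0.3]]'; python3 st.py
```

```text
time_s: 7.92
ee_pos: [0.5289, -0.1164, 0.07]
tool_rot: [2.351, 2.083, 0.0]
force: [-0.4, -0.2, -1.5]
opening: 0.496
grip_force: 81.4
t 7.92 tcp [ 528.9 -116.4   70. ] yaw -6.91 tilt [ 0. -0.] q6 -0.32 F [-0.4 -0.2 -1.5] M [ 0.068 -0.003 -0.05 ] op 0.496 g 81.4
```

```bash
python3 -m jog '[[[0,0,-1.2],0,0.3],[[0,0,-1],0,0.3],[[0,0,0],0,0.3],[[0,0,0],0.0,0.6],[[0,0,0],0,0.7],[[0,0,0],0,0.8],[[0,0,0],0,0.8]]'; python3 st.py;  python3 -m jog '[[[0,0,12],0,0.8],[[0,0,30],0,0.8],[[0,0,40],0,0.8],[[0,0,40],0,0.8],[[-20,25,30],0,0.8],[[-30,25,0],0,0.8],[[-30,25,0],0,0.8],[[-20,20,0],0,0.8]]'; python3 st.py
```

```text
time_s: 8.5
ee_pos: [0.5283, -0.1163, 0.0678]
tool_rot: [2.352, 2.083, -0.0]
force: [-0.2, -0.1, 0.4]
opening: 0.794
grip_force: 0.0
t 8.5 tcp [ 528.3 -116.3   67.8] yaw -6.92 tilt [-0. -0.] q6 -0.32 F [-0.2 -0.1  0.4] M [-0.004  0.024  0.045] op 0.794 g 0.0
time_s: 9.17
ee_pos: [0.4277, -0.0213, 0.2195]
tool_rot: [2.351, 2.083, 0.001]
force: [-0.2, 0.2, -0.3]
opening: 0.802
grip_force: 0.0
t 9.17 tcp [427.7 -21.3 219.5] yaw -6.92 tilt [ 0.001 -0.   ] q6 -0.21 F [-0.2  0.2 -0.3] M [ 0.045 -0.035  0.029] op 0.802 g 0.0
```

```bash
python3 - <<'E'
from show import *
np.set_printoptions(precision=4,suppress=True)
p=[.519,-.197,-.1195]
KN=[box(-.021,.021,-.021,.021,-.018,.018)]
res={}
for n in("scene","top"):
    for l in("batten","knob","frame_top"):
        print(n,l,[(np.round(d["xy"],1).tolist(),round(d["confidence"],2)) for d in r.mark_of(n,l)])
mk={n:near(n,"knob",proj(n,[.519,-.197,.172])[0]) for n in("scene","top")}
k=fit(KN,mk,[.519,-.197,-.12,.172],[.006,.006,.2,.006]);print("knob",k)
k2=fit(KN,mk,[.519,-.197,.3,.172],[.006,.006,.2,.006]);print("knob",k2)
overlay("pics/placed.png",[(BAT,[*p,.057]),(KN,k[0])],(("top",290,170),("scene",150,160)))
E
```

```text
scene batten [([413.6, 173.3], 0.98), ([252.6, 175.0], 0.64)]
scene knob [([233.4, 188.7], 0.56)]
scene frame_top [([237.1, 198.3], 0.76)]
top batten [([383.1, 230.9], 0.95), ([239.3, 277.4], 0.73), ([187.6, 232.7], 0.69)]
top knob [([387.7, 198.2], 0.63)]
top frame_top [([384.0, 198.6], 0.93)]
knob (array([ 0.5196, -0.1967, -0.1476,  0.1726]), np.float64(-1.736426581569957))
knob (array([ 0.5196, -0.1972, -0.1901,  0.1712]), np.float64(-1.7453336721556092))
```

View pics/placed.png

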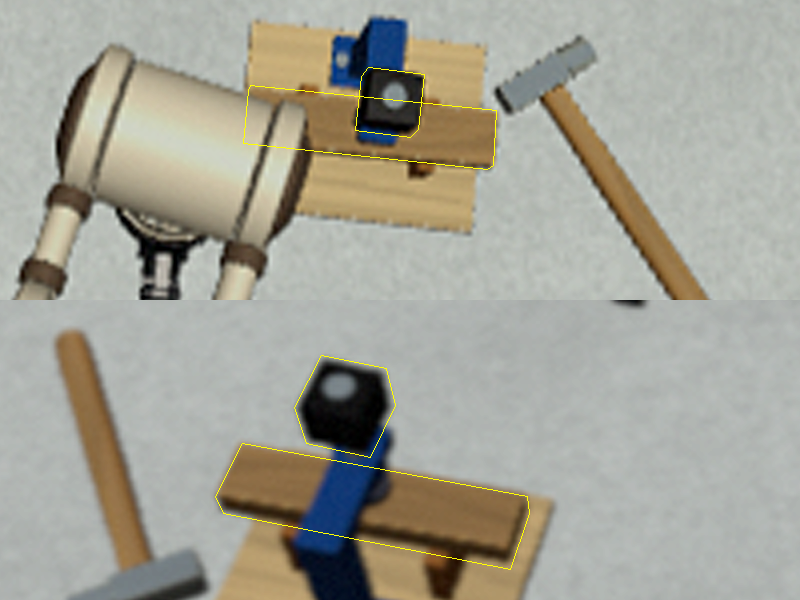

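The batten lies across both rests under the arm, with the outline matching at top (383,202). The knob is at (0.5195, -0.197), centre height about 0.172, yaw about -9°. I'll grasp the knob with the tool yaw at about 81°.

```bash
python3 -m jog '[[[0,0,10],6.8,1],[[2,-4,10],6.8,1],[[8,-14,0],6.8,1],[[8,-16,0],6.8,1],[[8,-16,0],6.8,1],[[8,-16,0],6.8,1],[[8,-16,0],6.8,1],[[8,-16,0],6.8,1]]' 120;  python3 -m jog '[[[8,-16,0],6.8,1],[[8,-16,0],6.8,1],[[8,-16,0],6.8,1],[[10,-14,0],6.8,1],[[8,-12,0],6.4,1],[[5,-8,0],0,1],[[0,0,0],0,1],[[0,0,0],0,1]]'; python3 st.py
```

```text
time_s: 10.33
ee_pos: [0.4799, -0.1218, 0.238]
tool_rot: [-1.131, -2.93, -0.0]
force: [0.3, -0.7, -0.2]
opening: 0.999
grip_force: 0.0
time_s: 11.0
ee_pos: [0.5263, -0.2026, 0.2379]
tool_rot: [-0.249, -3.131, -0.001]
force: [0.4, 0.5, -0.1]
opening: 0.998
grip_force: 0.0
t 11.0 tcp [ 526.3 -202.6  237.9] yaw 80.89 tilt [-0.001  0.001] q6 -1.99 F [ 0.4  0.5 -0.1] M [ 0.002  0.021 -0.01 ] op 0.998 g 0.0
```

```bash
python3 -m jog '[[[-6.5,5.5,0],0,1],[[0,0,-15],0,1],[[0,0,-25],0,1],[[0,0,-20],0,1],[[0,0,-13],0,1],[[0,0,-4],0,1],[[0,0,0],0,1]]'; python3 st.py; python3 -m jog '[[[0,0,0],0,0.3],[[0,0,0],0,0.3],[[0,0,0],0,0.3],[[0,0,0],0,0.3],[[0,0,0],0,0.3],[[0,0,0],0,0.3],[[0,0,0],0,0.3],[[0,0,0],0,0.3]]' 120; python3 st.py
```

```text
time_s: 11.58
ee_pos: [0.5188, -0.1957, 0.1603]
tool_rot: [-0.244, -3.13, -0.002]
force: [-0.7, -0.7, 0.8]
opening: 1.003
grip_force: 0.0
t 11.58 tcp [ 518.8 -195.7  160.3] yaw 81.07 tilt [-0.002  0.002] q6 -1.99 F [-0.7 -0.7  0.8] M [ 0.033 -0.023  0.039] op 1.003 g 0.0
time_s: 12.25
ee_pos: [0.5207, -0.1967, 0.1631]
tool_rot: [0.245, 3.13, 0.001]
force: [-3.0, 3.2, 5.8]
opening: 0.472
grip_force: 120.8
t 12.25 tcp [ 520.7 -196.7  163.1] yaw 81.05 tilt [0.002 0.   ] q6 -1.99 F [-3.   3.2  5.8] M [ 0.673  0.261 -0.152] op 0.472 g 120.8
```

```bash
python3 -m jog '[[[0,0,-0.1],-2,0.3],[[0,0,-0.2],-5,0.3],[[0,0,-0.3],-7,0.3],[[0,0,-0.3],-7,0.3],[[0,0,-0.3],-7,0.3],[[0,0,-0.3],-7,0.3],[[0,0,-0.3],-7,0.3],[[0,0,-0.3],-7,0.3]]' |sed -n 1d; python3 st.py; python3 -m jog '[[[0,0,-0.3],-7,0.3],[[0,0,-0.3],-7,0.3],[[0,0,-0.3],-7,0.3],[[0,0,-0.3],-7,0.3]]'|sed -n 1d; python3 st.py
```

```text
t 12.92 tcp [ 521.4 -195.6  161. ] yaw 31.78 tilt [0.003 0.002] q6 -1.13 F [2.4 7.1 5.6] M [ 1.144 -0.353  0.218] op 0.466 g 120.7
t 13.25 tcp [ 522.2 -195.4  159.8] yaw 3.78 tilt [0.005 0.002] q6 -0.65 F [6.6 7.7 3.7] M [ 1.189 -0.855  0.193] op 0.466 g 120.5
```

```bash
python3 -m jog '[[[0.7,1,-0.3],-7,0.3],[[0.7,1,-0.3],-7,0.3]]'|sed -n 1d; python3 st.py; python3 -m jog '[[[0.7,0,-0.3],-7,0.3],[[0,0,-0.3],-7,0.3]]'|sed -n 1d; python3 st.py;  python3 -m jog '[[[0,0,-0.3],-7,0.3]]'|sed -n 1d; python3 st.py; python3 -m jog '[[[0,0,-0.3],-7,0.3]]'|sed -n 1d; python3 st.py; python3 -m jog '[[[0,0,-0.3],-7,0.3]]'|sed -n 1d; python3 st.py
```

```text
t 13.42 tcp [ 522.7 -195.3  159.1] yaw -10.21 tilt [ 0.003 -0.002] q6 -0.4 F [-0.7 -1.7  3.9] M [-0.339  0.058  0.192] op 0.47 g 120.6
t 13.58 tcp [ 523.1 -195.5  158.5] yaw -24.23 tilt [ 0.002 -0.002] q6 -0.15 F [0.9 0.6 3.4] M [ 0.091 -0.061  0.178] op 0.467 g 120.6
t 13.67 tcp [ 523.3 -195.6  158.2] yaw -31.24 tilt [ 0.003 -0.002] q6 -0.03 F [1.  0.1 3.1] M [ 0.083 -0.2    0.259] op 0.471 g 120.4
t 13.75 tcp [ 523.4 -195.7  157.9] yaw -38.24 tilt [ 0.004 -0.002] q6 0.09 F [ 1.7 -1.1  2.9] M [-0.017 -0.283  0.225] op 0.472 g 120.3
t 13.83 tcp [ 523.6 -195.8  157.6] yaw -45.24 tilt [ 0.004 -0.002] q6 0.22 F [ 4.3 -0.6  1.8] M [-0.191 -0.377  0.249] op 0.464 g 120.3
```

```bash
cat > mz.py <<'E'
from st import *
L=[]
for i in range(5):
    if i: r.camera("top")
    o=r.get_obs();L.append(o["moment"][2])
y=Ro.from_rotvec(o["tool_rot"]).as_matrix()[:,1]
print("yaw",round(np.degrees(np.arctan2(y[1],y[0])),1),"Mz",np.round(L,3),"mean",round(np.mean(L),3),"F",np.round(o["force"],1),"tcp",np.round(o["ee_pos"]*1000,1),"q6",round(o["qpos"][5],2),"t",round(o["time_s"],2))
E
python3 mz.py; python3 -m jog '[[[0,0,-0.3],-7,0.3]]'|sed -n 1d; python3 mz.py; python3 -m jog '[[[0,0,-0.3],-7,0.3]]'|sed -n 1d; python3 mz.py
```

```text
yaw -44.8 Mz [ 0.249 -0.186 -0.232 -0.214 -0.249] mean -0.126 F [ 3.7 -0.4  5.2] tcp [ 523.6 -195.8  157.6] q6 0.21 t 14.03
yaw -51.8 Mz [ 0.246 -0.252 -0.228 -0.233 -0.223] mean -0.138 F [ 5.5 -1.2  5.6] tcp [ 523.7 -196.   157.3] q6 0.33 t 14.32
yaw -58.8 Mz [ 0.219 -0.152 -0.255 -0.16  -0.251] mean -0.12 F [ 5.8 -2.1  4.3] tcp [ 523.8 -196.1  157. ] q6 0.45 t 14.6
```

```bash
sed -i 's/round(np.mean(L),3)/round(np.mean(L[1:]),3)/' mz.py; python3 -m jog '[[[0,0,-0.3],-7,0.3]]'|sed -n 1d; python3 mz.py; python3 -m jog '[[[0,0,-0.3],-7,0.3]]'|sed -n 1d; python3 mz.py; python3 -m jog '[[[0,0,-0.3],-7,0.3]]'|sed -n 1d; python3 mz.py
```

```text
yaw -65.8 Mz [ 0.203 -0.25  -0.245 -0.226 -0.241] mean -0.24 F [ 6.3 -3.1  3.6] tcp [ 523.9 -196.3  156.6] q6 0.57 t 14.88
yaw -72.8 Mz [ 0.223 -0.195 -0.171 -0.216 -0.218] mean -0.2 F [ 7.1 -2.7  4.1] tcp [ 524.  -196.5  156.3] q6 0.7 t 15.17
yaw -79.8 Mz [ 0.259 -0.243 -0.299 -0.191 -0.228] mean -0.24 F [ 6.6 -4.7  2.3] tcp [ 524.  -196.7  156. ] q6 0.82 t 15.45
```

```bash
python3 -m jog '[[[0,0,-0.3],-7,0.3]]'|sed -n 1d; python3 mz.py; python3 -m jog '[[[0,0,-0.3],-7,0.3]]'|sed -n 1d; python3 mz.py; python3 -m jog '[[[0,0,-0.3],-7,0.3]]'|sed -n 1d; python3 mz.py
```

```text
yaw -86.8 Mz [ 0.288 -0.2   -0.299 -0.228 -0.237] mean -0.241 F [ 6.6 -5.2  2.5] tcp [ 524.  -196.9  155.8] q6 0.94 t 15.73
yaw -93.8 Mz [ 0.234 -0.232 -0.193 -0.186 -0.255] mean -0.216 F [ 7.1 -5.4  2. ] tcp [ 524.1 -197.2  155.4] q6 1.06 t 16.02
yaw -100.8 Mz [ 0.281 -0.214 -0.23  -0.191 -0.226] mean -0.215 F [ 6.8 -6.   1.8] tcp [ 524.  -197.3  155.1] q6 1.18 t 16.3
```

```bash
python3 -m jog '[[[0,0,-0.3],-7,0.3]]'|sed -n 1d; python3 mz.py; python3 -m jog '[[[0,0,-0.3],-7,0.3]]'|sed -n 1d; python3 mz.py; python3 -m jog '[[[0,0,-0.3],-7,0.3]]'|sed -n 1d; python3 mz.py
```

```text
yaw -107.8 Mz [ 0.228 -0.259 -0.181 -0.177 -0.239] mean -0.214 F [ 5.6 -6.4  2.4] tcp [ 524.  -197.5  154.8] q6 1.31 t 16.58
yaw -114.8 Mz [ 0.235 -0.154 -0.283 -0.204 -0.173] mean -0.204 F [ 6.2 -8.   1.7] tcp [ 523.9 -197.7  154.5] q6 1.43 t 16.87
yaw -121.8 Mz [ 0.219 -0.182 -0.257 -0.257 -0.217] mean -0.228 F [ 6.2 -8.8  2.3] tcp [ 523.8 -197.9  154.2] q6 1.55 t 17.15
```

```bash
python3 -m jog '[[[0,0,-0.3],-7,0.3]]'|sed -n 1d; python3 mz.py; python3 -m jog '[[[0,0,-0.3],-7,0.3]]'|sed -n 1d; python3 mz.py
```

```text
yaw -128.8 Mz [ 0.246 -0.247 -0.223 -0.229 -0.198] mean -0.225 F [ 5.3 -8.5  1.6] tcp [ 523.7 -198.1  153.9] q6 1.67 t 17.43
yaw -135.8 Mz [ 0.243 -0.173 -0.228 -0.249 -0.235] mean -0.221 F [ 5.1 -9.6  1.2] tcp [ 523.5 -198.2  153.6] q6 1.8 t 17.72
```

```bash
python3 - <<'E'
from show import *
p=[.519,-.197,-.1195]
overlay("pics/turn.png",[(BAT,[*p,.057])],(("top",290,170),("scene",150,160)))
E
```

```text
(no output)
```

View pics/turn.png

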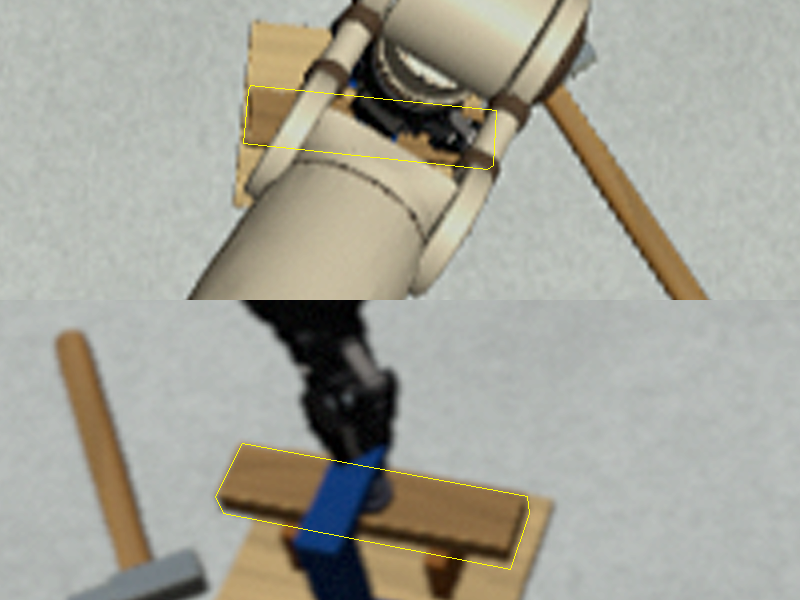

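The batten hasn't moved, and the pad at scene crop (378,492) is almost on it. I'll keep turning in small steps.

```bash
python3 -m jog '[[[0,0,-0.3],-7,0.3]]'|sed -n 1d; python3 mz.py; python3 -m jog '[[[0,0,-0.3],-7,0.3]]'|sed -n 1d; python3 mz.py
```

```text
yaw -142.8 Mz [ 0.268 -0.196 -0.159 -0.139 -0.122] mean -0.154 F [ 5.1 -8.7  2.8] tcp [ 523.4 -198.4  153.4] q6 1.92 t 18.1
yaw -149.8 Mz [ 0.321 -0.137 -0.143 -0.11  -0.111] mean -0.125 F [ 3.3 -9.5  4.1] tcp [ 523.2 -198.5  153.1] q6 2.04 t 18.38
```

Touch came at a yaw of about -141°: the resting moment went from -0.22 to -0.13, and the moving one from 0.24 to 0.32. The target yaw is therefore about -231°. Joint 6 would run short, so I'll let go, turn back 90° and regrasp.

```bash
python3 -m jog '[[[0,0,0],0,0.7],[[0,0,0],0,1],[[0,0,0],0,1],[[0,0,0],0,1],[[0,0,0],6,1],[[0,0,0],7,1],[[0,0,0],7,1],[[0,0,0],7,1]]'|sed -n 1d; python3 st.py; python3 -m jog '[[[0,0,0],7,1],[[0,0,0],7,1],[[0,0,0],7,1],[[0,0,0],7,1],[[0,0,0],7,1],[[0,0,0],7,1],[[0,0,0],7,1],[[0,0,0],7,1]]'|sed -n 1d;  python3 -m jog '[[[0,0,0],7,1],[[0,0,0],0,1],[[0,0,0],0,1]]'|sed -n 1d; python3 st.py
```

```text
t 19.05 tcp [ 521.7 -194.5  151. ] yaw -122.51 tilt [-0.001  0.001] q6 1.56 F [ 0.1 -0.4  0.3] M [-0.002 -0.001  0.066] op 0.996 g 0.0
t 19.97 tcp [ 521.8 -194.7  151.1] yaw -60.07 tilt [-0.001  0.001] q6 0.47 F [ 0.2 -0.4  0.2] M [0.016 0.039 0.022] op 0.999 g 0.0
```

```bash
python3 -m jog '[[[-1,-2.2,0],0,1],[[0,0,0],0,0.3],[[0,0,0],0,0.3],[[0,0,0],0,0.3],[[0,0,0],0,0.3],[[0,0,0],0,0.3],[[0,0,0],0,0.3],[[0,0,0],0,0.3]]' 120|sed -n 1d; python3 mz.py; python3 -m jog '[[[0,0,-0.3],-7,0.3],[[0,0,-0.3],-7,0.3]]'|sed -n 1d; python3 mz.py
```

```text
yaw -59.9 Mz [-0.163 -0.157 -0.079 -0.106 -0.128] mean -0.117 F [-1.3 -1.1  6.2] tcp [ 521.3 -197.6  152. ] q6 0.47 t 20.83
yaw -73.9 Mz [ 0.295 -0.116 -0.128 -0.111 -0.161] mean -0.129 F [-2.1 -0.5  5.7] tcp [ 521.2 -197.4  151.4] q6 0.71 t 21.2
```

```bash
python3 -m jog '[[[0,0,-0.3],-7,0.3],[[0,0,-0.3],-7,0.3],[[0,0,-0.3],-7,0.3],[[0,0,-0.3],-7,0.3],[[0,0,-0.3],-7,0.3]]'|sed -n 1d; python3 mz.py;  python3 -m jog '[[[0,0,-0.3],-7,0.3],[[0,0,-0.3],-7,0.3],[[0,0,-0.3],-7,0.3],[[0,0,-0.3],-7,0.3]]'|sed -n 1d; python3 mz.py; python3 -m jog '[[[0,0,-0.2],-4,0.3]]'|sed -n 1d; python3 mz.py
```

```text
yaw -108.9 Mz [ 0.407 -0.136 -0.1   -0.097 -0.072] mean -0.101 F [-1.7  1.9  8. ] tcp [ 521.2 -196.6  149.8] q6 1.32 t 21.82
yaw -136.9 Mz [ 0.413 -0.094 -0.05  -0.089 -0.079] mean -0.078 F [-0.4  4.1  6.8] tcp [ 521.5 -196.1  148.6] q6 1.81 t 22.35
yaw -140.9 Mz [ 0.364 -0.033 -0.092 -0.093 -0.072] mean -0.072 F [-0.7  2.9  7.2] tcp [ 521.6 -196.1  148.5] q6 1.88 t 22.63
```

The moment is 0.15 above the free-turning level, where 0.16 is expected, so the clamp is set. I'll release and back away.

```bash
python3 -m jog '[[[0,0,0],0,0.7],[[0,0,0],0,1],[[0,0,0],0,1],[[0,0,0],0,1],[[0,0,10],0,1],[[0,0,30],0,1],[[0,0,35],0,1],[[-20,20,20],0,1]]'|sed -n 1d; python3 -m jog '[[[-30,30,10],0,1],[[-30,30,0],0,1],[[-30,30,0],0,1],[[-20,20,0],0,1],[[0,0,0],0,1],[[0,0,0],0,1]]'|sed -n 1d; python3 st.py
python3 - <<'E'
from show import *
overlay("pics/end.png",[(BAT,[.519,-.197,-.1195,.057])],(("top",290,170),("scene",150,160)))
E
```

```text
t 23.8 tcp [393.3 -69.2 253.4] yaw -140.85 tilt [ 0.002 -0.001] q6 1.98 F [ 0.8 -0.8 -0.9] M [-0.016 -0.047 -0.005] op 1.0 g 0.0
```

View pics/end.png

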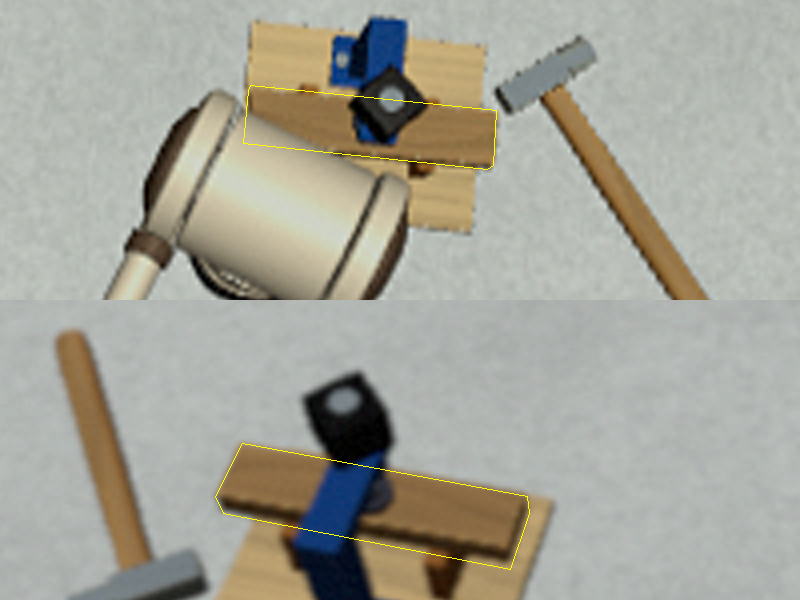

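The batten is still in place under the pad, the knob has been turned and lowered, and the gripper is clear of it.

```bash
python3 -c "
from plant import r
print(r.close_job())"
```

```text
the job is handed in; nothing more can be done
None
```

The batten lies across both rests under the pad, clamped about a quarter turn past touching (estimated from the wrist moment, not measured as pad force); the other things were left alone, and the job is handed in, with no verdict returned.

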